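Sort second-hand small goods into their stock trays

ROBOT

A 7-joint arm with a two-finger parallel gripper is mounted at the origin on the work surface. World frame = base frame: x ahead of the robot, y to its left, z up, the work surface at z = 0. Lengths are in m, angles in rad, forces in N, time in s.
With the tool pointing down it reaches from about 0.425 to 0.875 m from the base axis. Payload 4.7 kg.
Tool frame: the origin (TCP) lies between the finger pads; the fingertips stand 25 mm ahead of it and the grasp point (between the pads) lies 6 mm ahead of it; z points along the fingers, y is the direction in which the jaws open and shut (so a half turn about z gives the same grasp; the last joint's range is limited). The gripper opens to 87 mm and grips with 3 to 60 N. Pads are 19 mm wide; open, the fingers measure 117 mm over their backs; the gripper's body (75 mm by 190 mm) begins 51 mm behind the grasp point.
Start: joints at [1.135, 0.321, -0.07, 1.45, 0.023, 1.371, -0.057], TCP at [0.283, -0.585, 0.248] pointing down, gripper open.
Joint ranges: [-2.86, 2.86], [-0.3, 2.09], [-1.38, 1.24], [0.06, 2.45], [-1.56, 4.7], [0.09, 2.05], [-2.69, 2.69]. Speed limits (rad/s): [2.57, 2.57, 3.14, 3.14, 3.14, 3.14, 3.14].

INTERFACE

Orientations are given as a unit quaternion [x, y, z, w].
In Python, from workcell import manip, camera, camera_model, order, spotter gives the robot as it stands. The module is installed in compiled form; this text tells all that it offers.
- The arm moves only by the tool servo_tool, never from a script. Its argument "series" is a list that holds one entry, the list of rows, each a list of 7 numbers: the shift along the world's x, y, z in cm, then the turn, a rotation vector about the world's x, y, z in degrees, then the gripper command: -1 is shut, 1 is fully open, values between are in proportion. In form: [[[dx, dy, dz, wx, wy, wz, jaw], ...]]. A call has 1 to 20 rows; each row is the pose to reach, as a shift and turn from the pose commanded when the call began; what a row does not reach only later rows make up. A row lasts 1/12 s, in which the tool goes at most 41.7 mm and 7.16 degrees, less where a joint would pass 70% of its speed; a pose out of reach is approached as far as the arm can. A call with a gripper value outside its range is refused whole. The fingers move at their own pace and stop on an object; "squeeze" is the grip in N (left out, the last holds). Time passes only in rows, so rows that repeat a pose let the fingers close. It gives the time, the measured TCP pose, the force and the opening at its end, in the units of the state.
- manip.get_obs(): the state, without advancing time (a new reading comes with each control period).
- camera(name): name is "side" or "top" or "wrist"; returns the picture (384x512x3 uint8, red, green, blue); there is no depth.
- camera_model(name): a dict with "fx", "fy", "cx", "cy" (pixels), "position" and "attitude" of the camera in the world. Camera axes: x right, y down, z forward; pixel columns grow to the right and rows downward; lengths in m; the calibration is good to about 2 mm. The wrist camera is an equidistant fisheye: a pixel r from the principal point sees the ray r / f radians off the axis. A picture is of the moment at which its call begins: read the wrist's pose just before it. camera_model takes no time and is no camera call; for the wrist camera it gives the pose at the moment of the call.
- order.job_done(): hands the job in, once; it reports no verdict.
Trained networks look in the newest picture that a camera, given by its name, has taken for a name from the list of things; names that differ only in an ending like _2 or _b are one class to them, and where a whole thing is asked for, a point or a joint stands for the part that bears it (a point fixed in the world has none). Each returns a list of dicts, best first, with "confidence" (0 to 1); they miss things now and then, are a little off and sometimes report something else, mostly with a low value. They report only what shows in the picture. A call takes as long as a camera call. They do not tell look-alikes from the thing itself.
- spotter.boxes_of(camera, target): "bbox" ([left, top, right, bottom] in pixels, round what is visible of it).
- spotter.spot_point(camera, target): "at" ([column, row] in pixels: a listed point, or the origin of a listed thing).
The state is a dict: "time_s": time; "joint_positions": joint angles; "qd": joint speeds; "joint_torque": joint torques, N m; "ee_pos": TCP position; "tool_rot": TCP orientation; "ft_force": force on the tool from outside, world axes, zero at the start; "torque": the same for the moment, N m; "finger_gap": finger opening in m.
Only numpy, scipy, OpenCV 4.12 (cv2) and the standard library are available. Lean on these libraries where they do the work, as an engineer would, in place of code of your own. Each camera call takes 0.05 s, during which the arm holds its last target.

TASK

Sort the loose small goods on the shop counter into their stock trays: the two wristwatches go in the wooden tray with the divider, one watch in each bay, face up; both belt buckles go in the round dish, each lying flat on its floor and not on top of the other; and the polish tin goes in the plain square tray, standing flat as it does now. Leave the little alarm clock and the glass bottle standing where they are.

Things in the scene. Friction and masses are not known exactly. Their poses are not given: they have to be found in the camera images.
- watch_a_c (a point): One round steel wristwatch, no strap, lying white dial up: case 44 mm across, 13 mm high; lugs in pairs at its own +x and -x ends (56 mm over them along x, 30 mm wide along y); bare round sides at +y and -y (44 mm, good to grip; a 3 mm crown at -y gives no resistance); 50 to 90 g. Point: centre of the case, 6.5 mm above its underside; z up out of the dial
- watch_b_c (a point): The other watch, just like the first: round steel wristwatch, no strap, lying white dial up: case 44 mm across, 13 mm high; lugs in pairs at its own +x and -x ends (56 mm over them along x, 30 mm wide along y); bare round sides at +y and -y (44 mm, good to grip; a 3 mm crown at -y gives no resistance); 50 to 90 g. Point: centre of the case, 6.5 mm above its underside; z up out of the dial
- buckle_a_c (a point): One brass belt buckle, no belt: an open rectangular frame lying flat, 56 mm along its own x, 40 mm along y, 10 mm thick, bars 8 to 9 mm wide, thin prong across the middle along x; can be gripped over its length or its width; 45 to 80 g. Point: centre of the frame, 5 mm above its underside
- buckle_b_c (a point): The other buckle, just like the first: brass belt buckle, no belt: an open rectangular frame lying flat, 56 mm along its own x, 40 mm along y, 10 mm thick, bars 8 to 9 mm wide, thin prong across the middle along x; can be gripped over its length or its width; 45 to 80 g. Point: centre of the frame, 5 mm above its underside
- tin_c (a point): Flat round metal polish tin with a bare aluminium lid, 54 mm in diameter, 22 mm high, smooth sides, 60 to 105 g. Point: its centre, half-way up (11 mm above its underside), z up
- watch_tray: Fixed wooden tray, open on top: outside 130 mm along its own x, 206 mm along y, 22 mm high; floor and walls 6 mm thick. A 6 mm divider along x, as high as the walls, parts it into two grey-floored bays, each 118 mm (x) by 94 mm (y) inside, centred at y = +50 and -50 mm. Either watch may go in either bay. Origin: centre of its underside, on the counter; z up
- dish: Fixed round dark wooden dish with a low upright rim, open on top, no divider: 196 mm outside diameter, 184 mm inside, 22 mm high, flat floor 6 mm thick. Origin: centre of its underside, on the counter top; its turn about z means nothing
- square_tray: Fixed square grey plastic tray, open on top, no divider: outside 126 mm by 126 mm, 30 mm high, walls 6 mm thick, 114 mm by 114 mm inside along its own x and y, floor 6 mm thick. Origin: centre of its underside, on the counter top
- clock_c (a point): Bystander, to be left alone: small black box-shaped alarm clock standing loose among the goods, 30 mm along its own x, 50 mm along y, 52 mm high. Point: its centre, 25 mm above the counter
- bottle_c (a point): Bystander, to be left alone: small amber glass bottle with a white cap standing loose among the goods, 40 mm in diameter, 70 mm high. Point: on its axis, 35 mm above the counter
Mind the look-alikes: they are no part of the job. Leave any blue or green look-alike of the part that bears watch_b_c alone.

How it is judged:
At the end, for the whole second after the job is handed in: One watch in each bay, dial up; both buckles flat on the dish floor (either face up); the tin upright on the square tray's floor. Each centre inside the walls, resting on the floor within 5 mm (tin 6 mm), tilted under 0.2 rad, released and at rest (under 20 mm/s) (((x of watch_a_c in the frame of watch_tray between -0.059 and 0.059 m and y of watch_a_c in the frame of watch_tray between 0.004 and 0.097 m and z of watch_a_c in the frame of watch_tray between 0 and 0.0175 m and x of watch_b_c in the frame of watch_tray between -0.059 and 0.059 m and y of watch_b_c in the frame of watch_tray between -0.097 and -0.004 m and z of watch_b_c in the frame of watch_tray between 0 and 0.0175 m) or (x of watch_a_c in the frame of watch_tray between -0.059 and 0.059 m and y of watch_a_c in the frame of watch_tray between -0.097 and -0.004 m and z of watch_a_c in the frame of watch_tray between 0 and 0.0175 m and x of watch_b_c in the frame of watch_tray between -0.059 and 0.059 m and y of watch_b_c in the frame of watch_tray between 0.004 and 0.097 m and z of watch_b_c in the frame of watch_tray between 0 and 0.0175 m)) and horizontal distance between each of buckle_a_c, buckle_b_c and dish below 0.09 m and z of buckle_a_c in the frame of dish between 0 and 0.016 m and z of buckle_b_c in the frame of dish between 0 and 0.016 m and x of tin_c in the frame of square_tray between -0.056 and 0.056 m and y of tin_c in the frame of square_tray between -0.056 and 0.056 m and z of tin_c in the frame of square_tray between 0 and 0.023 m and angle between each of watch_a_c, watch_b_c, tin_c's own z axis and vertical below 0.2 rad and linear speed of each of watch_a, watch_b, buckle_a, buckle_b, tin below 0.02 m/s and (angle between buckle_a_c's own z axis and vertical below 0.2 rad or angle between buckle_a_c's own z axis and vertical above 2.94159 rad) and (angle between buckle_b_c's own z axis and vertical below 0.2 rad or angle between buckle_b_c's own z axis and vertical above 2.94159 rad)); the robot touches nothing.
It fails at once if the clock is knocked over or shoved more than 40 mm from its place (distance of clock_c from where it was at the start of the episode above 0.04 m or angle between clock_c's own z axis and vertical above 0.5 rad).
It fails at once if the bottle is knocked over or shoved more than 40 mm from its place (distance of bottle_c from where it was at the start of the episode above 0.04 m or angle between bottle_c's own z axis and vertical above 0.5 rad).
It also fails if it takes over 120 s, if anything falls off the work surface, if the arm or the gripper's body presses on something with over 40 N, if the wrist force passes 120 N, or if a joint passes its speed limit or range.

## Working session

There is one attempt and no reset: what is moved stays moved. The work goes in short steps, Python scripts to look and compute and a tool call to move; the robot and the scene stay as the last step left them, time stands still between calls to the robot, and variables do not carry over. Pictures are saved under pics/ and viewed, and the job is handed in when it is done.

Besides the shell and the picture viewer there is one more tool, called after "Call:" as name(argument=value, ...) on one line, values as JSON. servo_tool: Moves the arm, as the interface text tells. Its arguments: {"type":"object","properties":{"series":{"type":"array"},"squeeze":{"type":"number"}},"required":["series"]}

```bash
mkdir -p pics; ls; cat > h.py <<'E'
import numpy as np, cv2
from scipy.spatial.transform import Rotation as R
from workcell import manip, camera, camera_model, order, spotter
def snap(n,f):
    im=camera(n); cv2.imwrite('pics/'+f,cv2.cvtColor(im,cv2.COLOR_RGB2BGR)); return im
def rot(a):
    a=np.array(a,float)
    return a if a.shape==(3,3) else R.from_quat(a).as_matrix()
def pix2world(n,uv,z,m=None):
    m=m or camera_model(n)
    u=(uv[0]-m['cx'])/m['fx']; v=(uv[1]-m['cy'])/m['fy']
    if n=='wrist':
        r=np.hypot(u,v); s=np.sin(r)/r if r>1e-9 else 1
        d=np.array([u*s,v*s,np.cos(r)])
    else: d=np.array([u,v,1.])
    d=rot(m['attitude'])@d; p=np.array(m['position'])
    return p+d*(z-p[2])/d[2]
E
python3 - <<'E'
from h import *
print(manip.get_obs())
for n in ['top','side','wrist']:
    snap(n,n+'0.png'); print(n,camera_model(n))
E
```

```text
pics
{'time_s': 0.0, 'joint_positions': array([ 1.13508714,  0.32185192, -0.07009534,  1.45167998,  0.02258708,
        1.37080651, -0.05692824]), 'qd': array([ 7.40270956e-04,  6.39214241e-04, -7.37227335e-04, -1.35556221e-03,
        1.71541965e-03, -8.91991574e-05, -4.85247513e-04]), 'joint_torque': array([-1.37911562e-05, -4.91283560e+01, -4.03362829e-01, -3.12526739e+01,
       -6.37995685e-02,  4.34631889e-02,  1.62660695e-04]), 'ee_pos': array([ 0.28235949, -0.58489867,  0.24644027]), 'tool_rot': array([ 9.74813814e-01,  2.23018091e-01, -2.58647832e-04, -9.44538345e-04]), 'ft_force': array([ 0.99443593,  0.17357467, -1.00593078]), 'torque': array([0.04862984, 0.01385261, 0.00340815]), 'finger_gap': 0.08697460404184547}
top {'fx': 461.0389148000867, 'fy': 461.0389148000867, 'cx': 250.2263855252813, 'cy': 197.55642021340253, 'position': array([0.35968774, 0.00647882, 1.17656997]), 'attitude': array([-0.69825189,  0.71385005, -0.04046479,  0.0350002 ])}
side {'fx': 381.3239727414312, 'fy': 381.3239727414312, 'cx': 262.48886648252324, 'cy': 188.7909996836213, 'position': array([ 0.09448023, -0.45955465,  0.57092479]), 'attitude': array([ 0.84711029, -0.32713355,  0.15247228, -0.39005129])}
wrist {'fx': 297.3186396354542, 'fy': 297.3186396354542, 'cx': 255.85131460835598, 'cy': 194.92558770429366, 'position': array([ 0.34924065, -0.55215533,  0.38380139]), 'attitude': array([ 0.83922689, -0.52639604, -0.07358327,  0.11485177])}
```

View pics/top0.png

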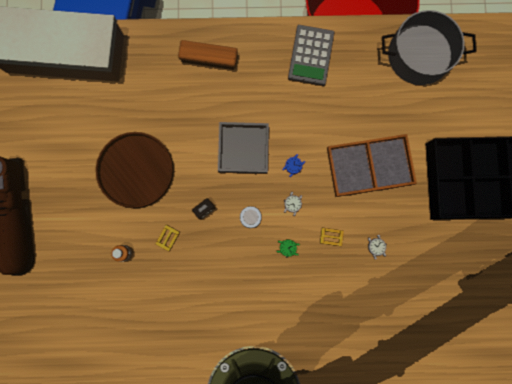

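View pics/side0.png

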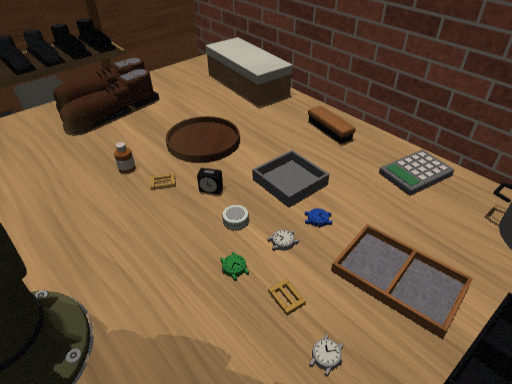

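View pics/wrist0.png

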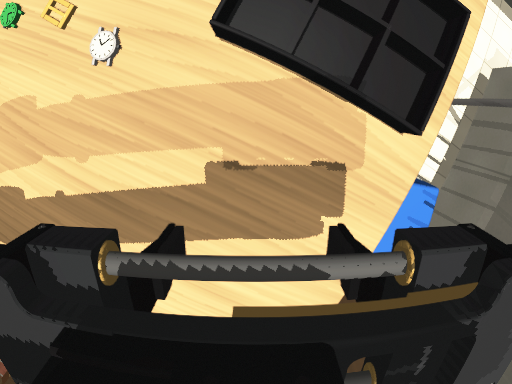

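```bash
python3 - <<'E'
from h import *
hz={'watch_a_c':.0065,'buckle_a_c':.005,'tin_c':.011,'watch_tray':0,'dish':0,'square_tray':0,'clock_c':.025,'bottle_c':.035}
for n in ['top','side']:
  for t in hz:
    for d in spotter.spot_point(n,t):
        w=pix2world(n,d['at'],hz[t])
        print(n,t,round(d['confidence'],2),np.round(d['at'],1),np.round(w[:2],4),round(np.hypot(w[0],w[1]),3))
E
```

```text
top watch_a_c 0.82 [375.7 249. ] [ 0.3474 -0.318 ] 0.471
top buckle_a_c 0.72 [167.2 236.6] [0.3904 0.2082] 0.442
top buckle_a_c 0.5 [134.2 170.4] [0.5617 0.2923] 0.633
top buckle_a_c 0.43 [202.  211.4] [0.4524 0.1195] 0.468
top tin_c 0.65 [247.8 218. ] [0.4326 0.0034] 0.433
top watch_tray 0.91 [374.2 167.2] [ 0.5578 -0.3268] 0.646
top dish 0.75 [135.3 170.2] [0.5631 0.2907] 0.634
top square_tray 0.96 [245.4 145.3] [0.6225 0.0054] 0.622
top square_tray 0.29 [330.6 236. ] [ 0.3828 -0.2065] 0.435
top clock_c 0.57 [202.9 210.5] [0.453  0.1153] 0.467
top bottle_c 0.64 [123.5 251.8] [0.3548 0.3103] 0.471
side watch_a_c 0.57 [326.9 350.8] [ 0.3579 -0.3186] 0.479
side buckle_a_c 0.81 [163.4 183.2] [0.3848 0.1987] 0.433
side watch_tray 0.68 [163.9 183.1] [0.3884 0.204 ] 0.439
side watch_tray 0.61 [396.  277.5] [ 0.5589 -0.3119] 0.64
side dish 0.75 [206.8 142.1] [0.5652 0.2774] 0.63
side square_tray 0.75 [291.3 180.4] [0.6173 0.0107] 0.617
side square_tray 0.69 [394.8 280.1] [ 0.5524 -0.3137] 0.635
side square_tray 0.36 [282.5 295.5] [ 0.3797 -0.2006] 0.429
side clock_c 0.8 [211.6 179.8] [0.4619 0.1128] 0.475
side bottle_c 0.66 [123.7 154.6] [0.3554 0.3223] 0.48
```

The top view shows the white watches at (293,204) and (376,246), and the buckles at (168,238) and (331,237). The tin is at (251,217), the clock at (204,209) and the bottle at (122,253). The blue decoy at (294,165) and the green one at (288,248) stay where they are. Next I'll refine the positions and angles.

```bash
python3 - <<'E'
from h import *
im=cv2.imread('pics/top0.png')
a=cv2.resize(im[185:265,105:205],None,fx=4,fy=4,interpolation=cv2.INTER_CUBIC)
b=cv2.resize(im[185:265,230:330+70],None,fx=4,fy=4,interpolation=cv2.INTER_CUBIC)
c=np.zeros((640,680,3),np.uint8); c[:320,:400]=a; c[320:,:680]=b
cv2.imwrite('pics/top_crop.png',c)
s=cv2.imread('pics/side0.png')
cv2.imwrite('pics/side_crop.png',cv2.resize(s[130:384,110:360],None,fx=2.3,fy=2.3,interpolation=cv2.INTER_CUBIC))
E
```

```text
(no output)
```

View pics/top_crop.png

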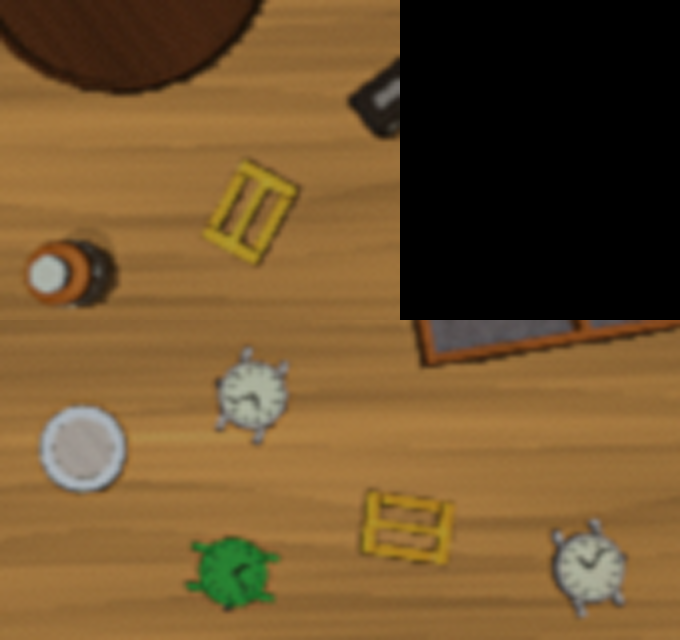

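View pics/side_crop.png

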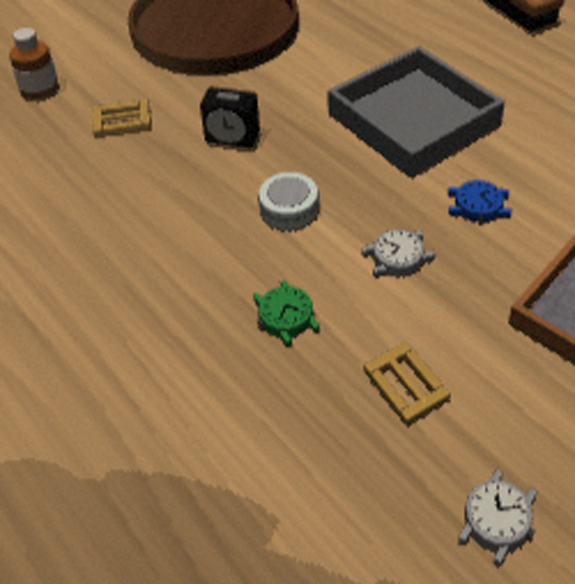

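```bash
python3 - <<'E'
from h import *
def W(x,y,a,z):
    return pix2world('top',(a[0]+x/4-0.4,185+y/4-0.4),z)[:2]
A=(105,);B=(230,)
def ax(p,q,a,z,oy):
    P=W(p[0],p[1]-oy,a,z);Q=W(q[0],q[1]-oy,a,z)
    d=P-Q
    return np.round((P+Q)/2,4),'len',round(np.linalg.norm(d)*1e3),'ang',round(np.degrees(np.arctan2(d[1],d[0])),1)
print('W1',ax((267.5,361),(239,433),B,.005,320))
print('W2',ax((577,530),(601,606),B,.005,320))
print('B1',ax((273,173.5),(232,249),A,.01,0))
print('B2',ax((413-0+36,532),(367,521),B,.01,320))
print('tin',W(83,129,B,.022))
# dial & tin & trays segmentation
im=cv2.imread('pics/top0.png'); hsv=cv2.cvtColor(im,cv2.COLOR_BGR2HSV)
def near(c,r,m):
    k=np.zeros(m.shape,np.uint8); cv2.circle(k,c,r,255,-1); return m&k
low=((hsv[...,1]<70)&(hsv[...,2]>110)).astype(np.uint8)*255
for n,c,r,z in [('W1',(293,204),14,.013),('W2',(377,246),14,.013),('tin',(250,217),15,.022)]:
    ys,xs=np.nonzero(near(c,r,low)); q=(xs.mean(),ys.mean()); print(n,len(xs),np.round(q,2),np.round(pix2world('top',q,z)[:2],4))
yel=((hsv[...,0]>20)&(hsv[...,0]<32)&(hsv[...,1]>170)&(hsv[...,2]>130)).astype(np.uint8)*255
for n,c in [('B1',(168,238)),('B2',(332,237))]:
    ys,xs=np.nonzero(near(c,17,yel)); q=cv2.minAreaRect(np.c_[xs,ys].astype(np.float32)); print(n,len(xs),q,np.round(pix2world('top',q[0],.01)[:2],4))
cv2.imwrite('pics/trays.png',cv2.resize(im[110:215,85:425],None,fx=2.3,fy=2.3,interpolation=cv2.INTER_CUBIC))
E
```

```text
W1 (array([ 0.4667, -0.1126]), 'len', 50, 'ang', np.float64(-23.3))
W2 (array([ 0.3534, -0.3217]), 'len', 50, 'ang', np.float64(14.8))
B1 (array([0.3883, 0.206 ]), 'len', 54, 'ang', np.float64(-29.0))
B2 (array([ 0.382 , -0.2072]), 'len', 52, 'ang', np.float64(-98.9))
tin [ 0.43468345 -0.00306678]
W1 239 [292.67 203.3 ] [ 0.4673 -0.1112]
W2 225 [377.34 246.68] [ 0.3532 -0.3207]
tin 368 [250.06 216.7 ] [ 0.4351 -0.0023]
B1 204 ((166.90272521972656, 237.6837921142578), (15.232345581054688, 21.99072265625), 27.89727020263672) [0.3876 0.2081]
B2 111 ((330.8689880371094, 236.4825439453125), (21.278356552124023, 14.736252784729004), 7.594643592834473) [ 0.3814 -0.2053]
```

View pics/trays.png

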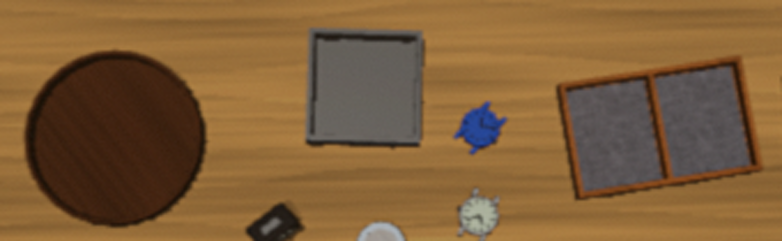

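```bash
python3 - <<'E'
from h import *
def W(p,z): return pix2world('top',(85+p[0]/2.3-.3,110+p[1]/2.3-.3),z)[:2]
t=np.array([W(p,.022) for p in [(557,86),(739,57),(762,169),(580,199)]]);c=t.mean(0)
print('tray',c,[np.round(np.linalg.norm(t[i]-t[i-1]),3) for i in range(4)],np.degrees(np.arctan2(*((t[0]+t[3]-t[1]-t[2])[::-1]))))
d=t[0]+t[3]-t[1]-t[2]; d/=np.linalg.norm(d); print('bays',c+.05*d,c-.05*d,'y-dir',d)
t=np.array([W(p,.03) for p in [(307,29),(424,31),(422,146),(305,144)]])
print('sq',t.mean(0),[np.round(np.linalg.norm(t[i]-t[i-1]),3) for i in range(4)])
print('dish',W((115.5,138),.022))
o=manip.get_obs(); print(o['time_s'],o['ee_pos'],R.from_quat(o['tool_rot']).as_matrix())
E
```

```text
tray [ 0.55961939 -0.31394077] [np.float64(0.128), np.float64(0.206), np.float64(0.128), np.float64(0.204)] 98.0480695459368
bays [ 0.5526192  -0.26443322] [ 0.56661959 -0.36344832] y-dir [-0.14000386  0.99015096]
sq [0.60997588 0.01117715] [np.float64(0.129), np.float64(0.129), np.float64(0.129), np.float64(0.128)]
dish [0.5605666  0.28633745]
0.95 [ 0.28260822 -0.58536714  0.24758162] [[ 9.00499911e-01  4.34856195e-01 -1.47411404e-05]
 [ 4.34856192e-01 -9.00499908e-01 -8.67406209e-05]
 [-5.09940919e-05  7.16996453e-05 -9.99999996e-01]]
```

Call:
servo_tool(series=[[[7,26.4,-9,0,0,-11,1],[7,26.4,-9,0,0,-11,1],[7,26.4,-9,0,0,-11,1],[7,26.4,-9,0,0,-11,1],[7,26.4,-9,0,0,-11,1],[7,26.4,-9,0,0,-11,1],[7,26.4,-9,0,0,-11,1],[7,26.4,-9,0,0,-11,1],[7,26.4,-9,0,0,-11,1],[7,26.4,-9,0,0,-11,1]]], squeeze=15)

```text
time_s: 1.78
ee_pos: [0.3526, -0.3222, 0.1582]
tool_rot: [0.992, 0.129, 0.0, 0.001]
ft_force: [0.3, -0.8, 0.6]
finger_gap: 0.087
```

```bash
cat >> h.py <<'E'
def look(f,targets=()):
    o=manip.get_obs(); m=camera_model('wrist'); snap('wrist',f)
    Rm=R.from_quat(o['tool_rot']).as_matrix(); 
    print('t',o['time_s'],'tcp',np.round(o['ee_pos'],4),'jaw ang',round(np.degrees(np.arctan2(Rm[1,1],Rm[0,1])),1),'tilt',np.round(Rm[:,2],3),'gap',round(o['finger_gap'],4),'F',np.round(o['ft_force'],1))
    hz={'watch_a_c':.0065,'buckle_a_c':.005,'tin_c':.011,'watch_tray':0,'dish':0,'square_tray':0,'clock_c':.025,'bottle_c':.035}
    for t in targets:
        for d in spotter.spot_point('wrist',t):
            print(t,round(d['confidence'],2),np.round(d['at'],1),np.round(pix2world('wrist',d['at'],hz[t],m)[:2],4))
    return m
E
python3 - <<'E'
from h import *
look('w1.png',['watch_a_c'])
E
```

```text
t 1.7833 tcp [ 0.3526 -0.3222  0.1582] jaw ang -75.2 tilt [ 0.001 -0.002 -1.   ] gap 0.087 F [ 0.3 -0.8  0.6]
watch_a_c 0.85 [254.8 187.1] [ 0.3535 -0.32  ]
watch_a_c 0.57 [152.1 132.9] [ 0.3819 -0.2056]
```

View pics/w1.png

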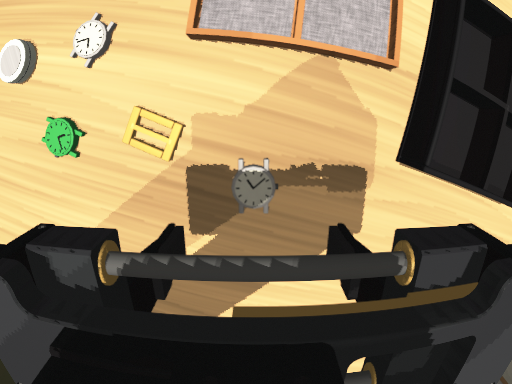

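The wrist view has the white watch at (254,187), square to the jaws, and its position agrees with the top camera. I'm going down to grip it.

Call:
servo_tool(series=[[[0.1,0.2,-4,0,0,0,1],[0.1,0.2,-8,0,0,0,1],[0.1,0.2,-11,0,0,0,1],[0.1,0.2,-12.5,0,0,0,1],[0.1,0.2,-13.1,0,0,0,1],[0.1,0.2,-13.1,0,0,0,1],[0.1,0.2,-13.1,0,0,0,-1],[0.1,0.2,-13.1,0,0,0,-1],[0.1,0.2,-13.1,0,0,0,-1],[0.1,0.2,-13.1,0,0,0,-1],[0.1,0.2,-13.1,0,0,0,-1],[0.1,0.2,-13.1,0,0,0,-1],[0.1,0.2,-13.1,0,0,0,-1],[0.1,0.2,-13.1,0,0,0,-1]]], squeeze=20)

```text
time_s: 3.05
ee_pos: [0.3536, -0.3194, 0.0266]
tool_rot: [0.992, 0.129, 0.0, 0.0]
ft_force: [0.2, -0.6, 0.4]
finger_gap: 0.0436
```

Call:
servo_tool(series=[[[0,0,3,0,0,0,-1],[0,0,7,0,0,0,-1],[4,-0.8,8,0,0,-2,-1],[8,-1.6,8,0,0,-4,-1],[12,-2.4,8,0,0,-6,-1],[16,-3.3,8,0,0,-7,-1],[20,-4.1,8,0,0,-7,-1],[21.3,-4.4,8,0,0,-7,-1],[21.3,-4.4,8,0,0,-7,-1],[21.3,-4.4,8,0,0,-7,-1]]])

```text
time_s: 3.88
ee_pos: [0.5664, -0.3627, 0.1054]
tool_rot: [0.998, 0.068, -0.001, -0.001]
ft_force: [-0.7, -0.2, 0.2]
finger_gap: 0.0433
```

```bash
python3 - <<'E'
from h import *
look('w2.png',['watch_tray'])
E
```

```text
t 3.8833 tcp [ 0.5664 -0.3627  0.1054] jaw ang -82.2 tilt [-0.002  0.001 -1.   ] gap 0.0433 F [-0.7 -0.2  0.2]
```

View pics/w2.png

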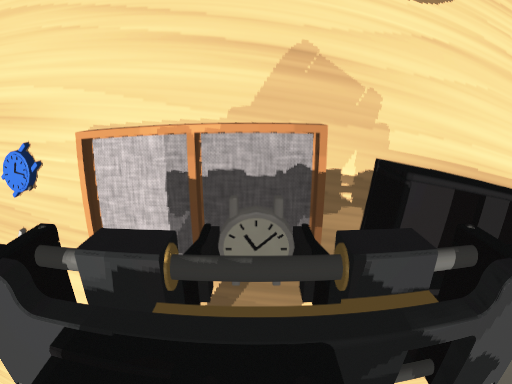

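```bash
python3 - <<'E'
from h import *
m=camera_model('wrist')
P=[pix2world('wrist',p,.022,m)[:2] for p in [(81,134),(194,128),(324,126)]]
print(np.round(P,4))
a=P[2]-P[1]; print(np.linalg.norm(a),np.linalg.norm(P[1]-P[0]), 'ydir',np.degrees(np.arctan2(a[1],a[0])))
d=-a/np.linalg.norm(a); x=np.array([d[1],-d[0]])
c=P[1]-x*.062; print('tray centre',c,'bays',c+.05*d,c-.05*d)
E
```

```text
[[ 0.6092 -0.2089]
 [ 0.6218 -0.3079]
 [ 0.6366 -0.4042]]
0.0973894865472298 0.09982756588825178 ydir -81.27675086805709
tray centre [ 0.56054557 -0.31731985] bays [ 0.55296247 -0.26789822] [ 0.56812866 -0.36674147]
```

Call:
servo_tool(series=[[[0,-0.2,-3,0,0,0,-1],[0,-0.2,-5.5,0,0,0,-1],[0,-0.2,-6.8,0,0,0,-1],[0,-0.2,-7.2,0,0,0,-1],[0,-0.2,-7.3,0,0,0,-1],[0,-0.2,-7.3,0,0,0,-1],[0,-0.2,-7.3,0,0,0,0.2],[0,-0.2,-7.3,0,0,0,0.2],[0,-0.2,-7.3,0,0,0,0.2],[0,-0.2,-7.3,0,0,0,0.2],[0,-0.2,-5,0,0,0,0.2],[0,-0.2,-1,0,0,0,0.2],[0,-0.2,0,0,0,0,0.2]]])

```text
time_s: 5.07
ee_pos: [0.5694, -0.3668, 0.1126]
tool_rot: [0.998, 0.068, 0.003, 0.002]
ft_force: [1.3, -0.2, 0.9]
finger_gap: 0.0526
```

Call:
servo_tool(series=[[[-2,4,2,0,0,-7,0.2],[-10,25.3,4,0,0,-31,1],[-10,25.3,4,0,0,-31,1],[-10,25.3,4,0,0,-31,1],[-10,25.3,4,0,0,-31,1],[-10,25.3,4,0,0,-31,1],[-10,25.3,4,0,0,-31,1],[-10,25.3,4,0,0,-31,1],[-10,25.3,4,0,0,-31,1],[-10,25.3,4,0,0,-31,1],[-10,25.3,4,0,0,-31,1]]])

```text
time_s: 5.98
ee_pos: [0.467, -0.1138, 0.1468]
tool_rot: [0.979, -0.202, 0.0, 0.0]
ft_force: [0.1, 0.2, 0.5]
finger_gap: 0.0866
```

```bash
python3 - <<'E'
from h import *
look('w3.png',['watch_a_c','tin_c','buckle_a_c'])
E
```

```text
t 5.9833 tcp [ 0.467  -0.1138  0.1468] jaw ang -113.3 tilt [ 0.001 -0.    -1.   ] gap 0.0866 F [0.1 0.2 0.5]
watch_a_c 0.65 [441.3  17.4] [ 0.5661 -0.3713]
```

View pics/w3.png

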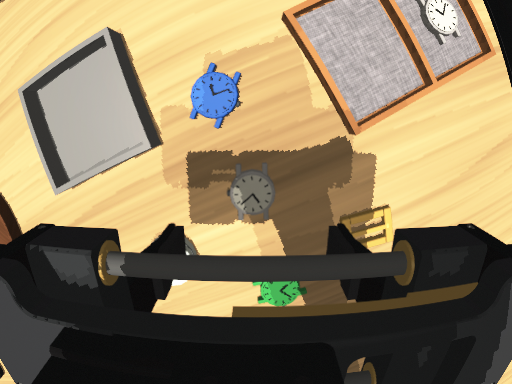

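```bash
python3 - <<'E'
from h import *
m=camera_model('wrist')
print(pix2world('wrist',(252.5,192),.013,m))
for p in [(238,168),(266,168),(239,216),(266,217)]: print(pix2world('wrist',p,.004,m)[:2])
im=cv2.imread('pics/w3.png'); cv2.imwrite('pics/w3c.png',cv2.resize(im[130:320,150:420],None,fx=2.8,fy=2.8,interpolation=cv2.INTER_CUBIC))
E
```

```text
[ 0.4687226  -0.10951873  0.013     ]
[ 0.49381696 -0.10518204]
[ 0.48321608 -0.12974373]
[ 0.44907908 -0.08614817]
[ 0.4374499  -0.11051526]
```

View pics/w3c.png

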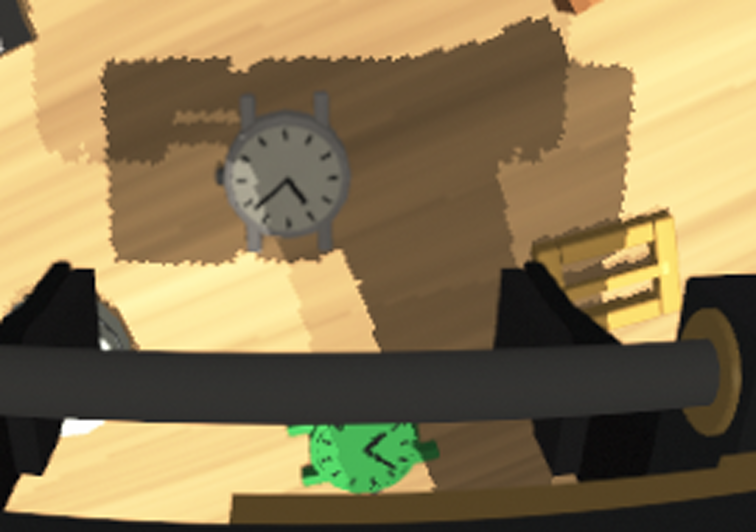

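Call:
servo_tool(series=[[[0.1,0.2,-4,0,0,0,1],[0.1,0.2,-8,0,0,0,1],[0.1,0.2,-10.5,0,0,0,1],[0.1,0.2,-11.6,0,0,0,1],[0.1,0.2,-12,0,0,0,1],[0.1,0.2,-12,0,0,0,1],[0.1,0.2,-12,0,0,0,-1],[0.1,0.2,-12,0,0,0,-1],[0.1,0.2,-12,0,0,0,-1],[0.1,0.2,-12,0,0,0,-1],[0.1,0.2,-12,0,0,0,-1],[0.1,0.2,-12,0,0,0,-1],[0.1,0.2,-12,0,0,0,-1]]])

```text
time_s: 7.27
ee_pos: [0.4677, -0.1104, 0.0267]
tool_rot: [0.98, -0.201, 0.0, 0.0]
ft_force: [-0.3, -0.3, -1.1]
finger_gap: 0.0484
```

Call:
servo_tool(series=[[[0,0,0,0,0,0,-1],[0,0,0,0,0,0,-1],[0,0,0,0,0,0,-1]]])

```text
time_s: 7.52
ee_pos: [0.4676, -0.1104, 0.0266]
tool_rot: [0.98, -0.201, -0.0, 0.0]
ft_force: [0.1, -0.5, 0.9]
finger_gap: 0.0432
```

Call:
servo_tool(series=[[[0,0,3,0,0,0,-1],[0,0,7,0,0,0,-1],[2,-3.6,8,0,0,7,-1],[4,-7.2,8,0,0,14,-1],[6,-10.8,8,0,0,21,-1],[8,-14.4,8,0,0,28,-1],[8.5,-15.6,8,0,0,31,-1],[8.5,-15.6,8,0,0,31,-1],[8.5,-15.6,8,0,0,31,-1],[8.5,-15.6,8,0,0,31,-1]]])

```text
time_s: 8.35
ee_pos: [0.5521, -0.2646, 0.106]
tool_rot: [0.998, 0.068, -0.001, -0.001]
ft_force: [-0.1, 0.5, -0.7]
finger_gap: 0.0434
```

```bash
python3 - <<'E'
from h import *
look('w4.png',['watch_tray'])
E
```

```text
t 8.35 tcp [ 0.5521 -0.2646  0.106 ] jaw ang -82.2 tilt [-0.001  0.002 -1.   ] gap 0.0434 F [-0.1  0.5 -0.7]
watch_tray 0.89 [314.1 198.9] [ 0.5611 -0.3128]
```

View pics/w4.png

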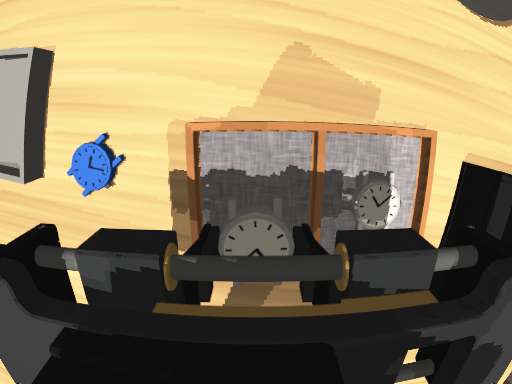

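The second watch is held centred between the bay walls (columns 190 to 319), and the first lies dial up in the far bay. I'm lowering this one.

Call:
servo_tool(series=[[[0,0,-3,0,0,0,-1],[0,0,-5.5,0,0,0,-1],[0,0,-6.8,0,0,0,-1],[0,0,-7.2,0,0,0,-1],[0,0,-7.3,0,0,0,-1],[0,0,-7.3,0,0,0,-1],[0,0,-7.3,0,0,0,0.2],[0,0,-7.3,0,0,0,0.2],[0,0,-7.3,0,0,0,0.2],[0,0,-7.3,0,0,0,0.2],[0,0,-5,0,0,0,0.2],[0,0,-1,0,0,0,0.2],[0,0,0,0,0,0,0.2]]])

```text
time_s: 9.53
ee_pos: [0.5555, -0.2675, 0.1122]
tool_rot: [0.998, 0.068, 0.004, 0.002]
ft_force: [1.1, -0.2, 1.1]
finger_gap: 0.0523
```

Call:
servo_tool(series=[[[-3,1,3,0,0,-5,0.2],[-17.1,5.9,4,0,0,-17,1],[-17.1,5.9,4,0,0,-17,1],[-17.1,5.9,4,0,0,-17,1],[-17.1,5.9,4,0,0,-17,1],[-17.1,5.9,4,0,0,-17,1],[-17.1,5.9,4,0,0,-17,1],[-17.1,5.9,4,0,0,-17,1],[-17.1,5.9,4,0,0,-17,1]]])

```text
time_s: 10.28
ee_pos: [0.3829, -0.2077, 0.147]
tool_rot: [0.997, -0.08, 0.001, 0.0]
ft_force: [0.1, 0.1, -1.0]
finger_gap: 0.0863
```

```bash
python3 - <<'E'
from h import *
look('w5.png',['buckle_a_c','watch_a_c'])
im=cv2.imread('pics/w5.png'); cv2.imwrite('pics/w5c.png',cv2.resize(im[:300,110:410],None,fx=2,fy=2,interpolation=cv2.INTER_CUBIC))
E
```

```text
t 10.2833 tcp [ 0.3829 -0.2077  0.147 ] jaw ang -99.2 tilt [ 0.001 -0.    -1.   ] gap 0.0863 F [ 0.1  0.1 -1. ]
watch_a_c 0.55 [ 65.8 175.2] [ 0.4352 -0.0019]
```

View pics/w5c.png

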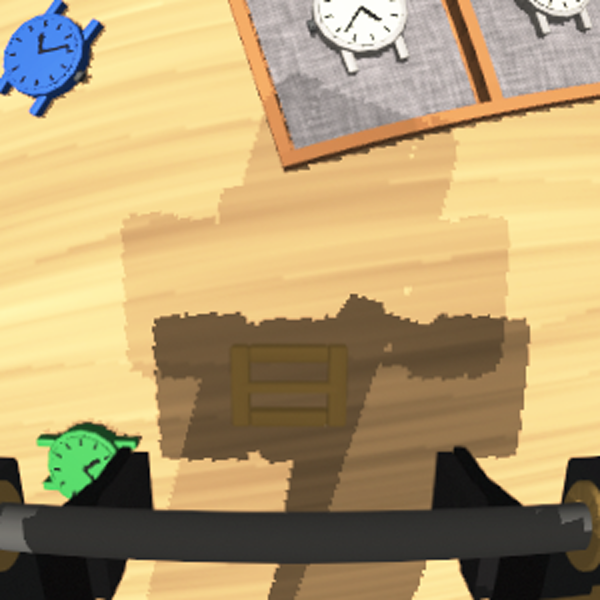

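```bash
python3 - <<'E'
from h import *
m=camera_model('wrist')
P=[pix2world('wrist',(110+x/2,y/2),.01,m)[:2] for x,y in [(232,346),(347,346),(344,426),(232,426)]]
print(np.mean(P,0),[np.linalg.norm(P[i]-P[i-1]) for i in range(4)])
E
```

```text
[ 0.38138392 -0.20461963] [np.float64(0.03979971475049058), np.float64(0.05409693044971746), np.float64(0.039750445745590814), np.float64(0.054686994237357664)]
```

Call:
servo_tool(series=[[[-0.1,0.2,-4,0,0,0,1],[-0.1,0.2,-8,0,0,0,1],[-0.1,0.2,-10.5,0,0,0,1],[-0.1,0.2,-11.6,0,0,0,1],[-0.1,0.2,-12,0,0,0,1],[-0.1,0.2,-12,0,0,0,1],[-0.1,0.2,-12,0,0,0,-1],[-0.1,0.2,-12,0,0,0,-1],[-0.1,0.2,-12,0,0,0,-1],[-0.1,0.2,-12,0,0,0,-1],[-0.1,0.2,-12,0,0,0,-1],[-0.1,0.2,-12,0,0,0,-1],[-0.1,0.2,-12,0,0,0,-1],[-0.1,0.2,-12,0,0,0,-1]]])

```text
time_s: 11.6
ee_pos: [0.3806, -0.2054, 0.0266]
tool_rot: [0.997, -0.08, 0.0, 0.0]
ft_force: [-0.4, -0.1, -0.4]
finger_gap: 0.0554
```

Call:
servo_tool(series=[[[0,0,4,0,0,0,-1],[0,0,8,0,0,0,-1],[1.5,3.7,10,0,0,4,-1],[3,7.4,10,0,0,8,-1],[4.5,11.1,10,0,0,12,-1],[6,14.8,10,0,0,16,-1],[7.5,18.5,10,0,0,20,-1],[9,22.2,10,0,0,24,-1],[10.5,25.9,10,0,0,28,-1],[12,29.6,10,0,0,32,-1],[13.5,33.3,10,0,0,36,-1],[15,37,10,0,0,40,-1],[16.5,40.8,10,0,0,44,-1],[18,44.6,10,0,0,48,-1],[19.5,48.4,10,0,0,52,-1],[21,52.1,10,0,0,55,-1],[21,52.1,10,0,0,55,-1],[21,52.1,10,0,0,55,-1]]])

```text
time_s: 13.1
ee_pos: [0.5893, 0.3189, 0.1252]
tool_rot: [0.92, 0.391, -0.001, -0.001]
ft_force: [-0.8, -0.1, -1.0]
finger_gap: 0.0556
```

```bash
python3 - <<'E'
from h import *
look('w6.png',['dish'])
print(manip.get_obs()['joint_positions'])
E
```

```text
t 13.1 tcp [0.5893 0.3189 0.1252] jaw ang -44.0 tilt [-0.003  0.002 -1.   ] gap 0.0556 F [-0.8 -0.1 -1. ]
dish 0.74 [256.6 232.8] [0.5636 0.2929]
[-0.03325537  0.52959137 -0.67325787  1.52113323  0.34350886  1.21342191
 -1.53370064]
```

View pics/w6.png

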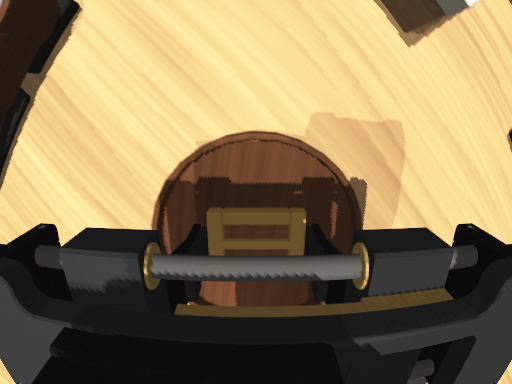

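```bash
python3 - <<'E'
from h import *
from scipy.optimize import least_squares
m=camera_model('wrist')
P=np.array([pix2world('wrist',p,.022,m)[:2] for p in [(258,131),(200,147),(168,180),(318,148),(350,180),(153,222),(359,222)]])
s=least_squares(lambda q:np.hypot(*(P-q[:2]).T)-.097,[.56,.29]); print(s.x,s.fun)
E
```

```text
[0.5649828  0.28773318] [ 4.26984596e-04  7.69734095e-05 -1.49726050e-03  7.68586328e-04
  9.79564203e-04 -9.11254920e-04 -3.30924062e-03]
```

Call:
servo_tool(series=[[[0,0,-4,0,0,0,-1],[0,0,-7.5,0,0,0,-1],[0,0,-8.8,0,0,0,-1],[0,0,-9.2,0,0,0,-1],[0,0,-9.3,0,0,0,-1],[0,0,-9.3,0,0,0,-1],[0,0,-9.3,0,0,0,0.45],[0,0,-9.3,0,0,0,0.45],[0,0,-9.3,0,0,0,0.45],[0,0,-9.3,0,0,0,0.45],[0,0,-7,0,0,0,0.45],[0,0,-3,0,0,0,0.45],[0,0,0,0,0,0,0.45]]])

```text
time_s: 14.28
ee_pos: [0.5905, 0.3159, 0.1284]
tool_rot: [0.921, 0.389, 0.0, -0.0]
ft_force: [0.7, 0.8, 1.3]
finger_gap: 0.0629
```

Call:
servo_tool(series=[[[-3,-1.6,2,0,0,4,0.45],[-20.3,-10.9,2,0,0,15,1],[-20.3,-10.9,2,0,0,15,1],[-20.3,-10.9,2,0,0,15,1],[-20.3,-10.9,2,0,0,15,1],[-20.3,-10.9,2,0,0,15,1],[-20.3,-10.9,2,0,0,15,1],[-20.3,-10.9,2,0,0,15,1],[-20.3,-10.9,2,0,0,15,1]]])

```text
time_s: 15.03
ee_pos: [0.3886, 0.207, 0.1475]
tool_rot: [0.863, 0.506, 0.001, 0.001]
ft_force: [0.8, 0.6, -0.5]
finger_gap: 0.0873
```

```bash
python3 - <<'E'
from h import *
look('w7.png',['buckle_a_c','clock_c','bottle_c'])
im=cv2.imread('pics/w7.png'); cv2.imwrite('pics/w7c.png',cv2.resize(im[:300,110:410],None,fx=2,fy=2,interpolation=cv2.INTER_CUBIC))
E
```

```text
t 15.0333 tcp [0.3886 0.207  0.1475] jaw ang -29.2 tilt [ 0.003  0.    -1.   ] gap 0.0873 F [ 0.8  0.6 -0.5]
buckle_a_c 0.95 [250.8 189.3] [0.3854 0.2116]
clock_c 0.85 [362.5 240.8] [0.4595 0.1154]
bottle_c 0.9 [155.3 112. ] [0.3516 0.3185]
bottle_c 0.36 [252.3 188.8] [0.3909 0.2179]
```

View pics/w7c.png

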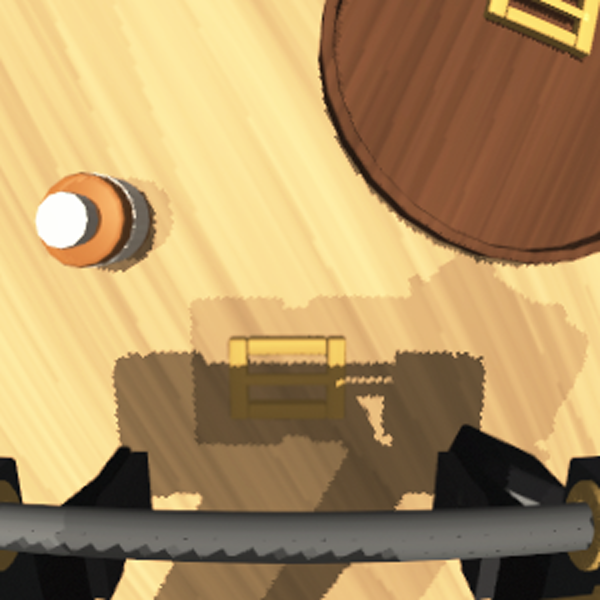

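```bash
python3 - <<'E'
from h import *
m=camera_model('wrist')
P=[pix2world('wrist',(110+x/2,y/2),.01,m)[:2] for x,y in [(230,338),(345,338),(344,418),(230,418)]]
print(np.mean(P,0),[np.linalg.norm(P[i]-P[i-1]) for i in range(4)])
E
```

```text
[0.38763286 0.21229373] [np.float64(0.03951751615033021), np.float64(0.0539761374606622), np.float64(0.03945194216920735), np.float64(0.055449139037529856)]
```

Call:
servo_tool(series=[[[-0.1,0.4,-4,0,0,0,1],[-0.1,0.4,-8,0,0,0,1],[-0.1,0.4,-10.5,0,0,0,1],[-0.1,0.4,-11.6,0,0,0,1],[-0.1,0.4,-12,0,0,0,1],[-0.1,0.4,-12,0,0,0,1],[-0.1,0.4,-12,0,0,0,-1],[-0.1,0.4,-12,0,0,0,-1],[-0.1,0.4,-12,0,0,0,-1],[-0.1,0.4,-12,0,0,0,-1],[-0.1,0.4,-12,0,0,0,-1],[-0.1,0.4,-12,0,0,0,-1],[-0.1,0.4,-12,0,0,0,-1],[-0.1,0.4,-12,0,0,0,-1]]])

```text
time_s: 16.4
ee_pos: [0.3868, 0.2106, 0.0267]
tool_rot: [0.863, 0.506, 0.0, 0.0]
ft_force: [0.5, -0.2, -0.3]
finger_gap: 0.0558
```

Call:
servo_tool(series=[[[0,0,4,0,0,0,-1],[0,0,8,0,0,0,-1],[3.8,1.2,8,0,0,-4,-1],[7.5,2.4,8,0,0,-8,-1],[11.2,3.6,8,0,0,-12,-1],[14.7,4.7,8,0,0,-15,-1],[14.7,4.7,8,0,0,-15,-1],[14.7,4.7,8,0,0,-15,-1],[14.7,4.7,8,0,0,-15,-1]]])

```text
time_s: 17.15
ee_pos: [0.5324, 0.2578, 0.1058]
tool_rot: [0.921, 0.389, -0.001, -0.0]
ft_force: [-0.8, -0.7, -0.9]
finger_gap: 0.0561
```

```bash
python3 - <<'E'
from h import *
look('w8.png',['dish','buckle_a_c'])
E
```

```text
t 17.15 tcp [0.5324 0.2578 0.1058] jaw ang -44.2 tilt [-0.002 -0.    -1.   ] gap 0.0561 F [-0.8 -0.7 -0.9]
dish 0.94 [254.  146.7] [0.5637 0.2935]
buckle_a_c 0.89 [256.2 243.6] [0.5064 0.2319]
```

View pics/w8.png

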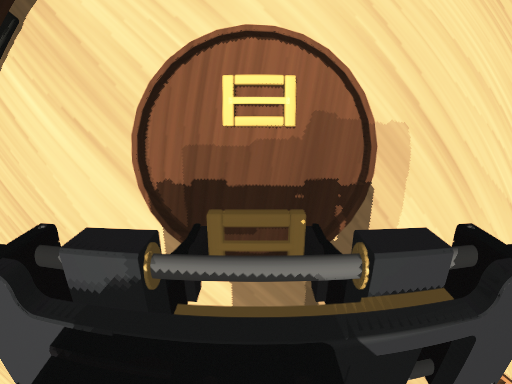

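Call:
servo_tool(series=[[[0.4,0.4,-3,0,0,0,-1],[0.4,0.4,-5.5,0,0,0,-1],[0.4,0.4,-6.8,0,0,0,-1],[0.4,0.4,-7.2,0,0,0,-1],[0.4,0.4,-7.3,0,0,0,-1],[0.4,0.4,-7.3,0,0,0,-1],[0.4,0.4,-7.3,0,0,0,0.45],[0.4,0.4,-7.3,0,0,0,0.45],[0.4,0.4,-7.3,0,0,0,0.45],[0.4,0.4,-7.3,0,0,0,0.45],[0.4,0.4,-5,0,0,0,0.45],[0.4,0.4,-1,0,0,0,0.45],[0.4,0.4,2,0,0,0,0.45]]])

```text
time_s: 18.38
ee_pos: [0.5375, 0.2619, 0.1283]
tool_rot: [0.921, 0.389, 0.0, -0.0]
ft_force: [1.2, 0.2, 0.6]
finger_gap: 0.0628
```

Call:
servo_tool(series=[[[-1,-3,2,0,0,0,0.45],[-10.3,-26.4,2,0,0,0,1],[-10.3,-26.4,2,0,0,0,1],[-10.3,-26.4,2,0,0,0,1],[-10.3,-26.4,2,0,0,0,1],[-10.3,-26.4,2,0,0,0,1],[-10.3,-26.4,2,0,0,0,1],[-10.3,-26.4,2,0,0,0,1],[-10.3,-26.4,2,0,0,0,1],[-10.3,-26.4,2,0,0,0,1]]])

```text
time_s: 19.22
ee_pos: [0.4351, -0.0018, 0.147]
tool_rot: [0.921, 0.389, 0.001, 0.0]
ft_force: [0.5, 0.5, -0.2]
finger_gap: 0.0867
```

```bash
python3 - <<'E'
from h import *
look('w9.png',['tin_c','square_tray','clock_c'])
E
```

```text
t 19.2167 tcp [ 0.4351 -0.0018  0.147 ] jaw ang -44.2 tilt [ 0.001 -0.    -1.   ] gap 0.0867 F [ 0.5  0.5 -0.2]
tin_c 0.76 [256.7 191.9] [ 0.4361 -0.0011]
square_tray 0.73 [375.5  61.8] [0.6118 0.0106]
square_tray 0.43 [183.6  86.6] [0.4568 0.1205]
clock_c 0.83 [183.1  87.3] [0.4587 0.1144]
```

View pics/w9.png

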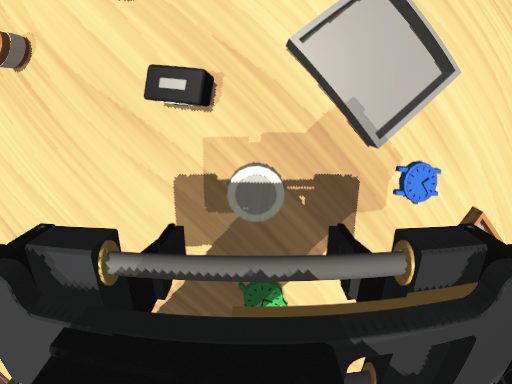

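Call:
servo_tool(series=[[[0.1,0,-4,0,0,0,1],[0.1,0,-8,0,0,0,1],[0.1,0,-10.5,0,0,0,1],[0.1,0,-11.5,0,0,0,1],[0.1,0,-11.8,0,0,0,1],[0.1,0,-11.8,0,0,0,1],[0.1,0,-11.8,0,0,0,-1],[0.1,0,-11.8,0,0,0,-1],[0.1,0,-11.8,0,0,0,-1],[0.1,0,-11.8,0,0,0,-1],[0.1,0,-11.8,0,0,0,-1],[0.1,0,-11.8,0,0,0,-1],[0.1,0,-11.8,0,0,0,-1],[0.1,0,-11.8,0,0,0,-1],[0.1,0,-11.8,0,0,0,-1]]])

```text
time_s: 20.67
ee_pos: [0.4357, -0.0025, 0.0289]
tool_rot: [0.921, 0.389, -0.0, 0.0]
ft_force: [-2.0, 0.1, 4.6]
finger_gap: 0.0535
```

Call:
servo_tool(series=[[[0,0,4,0,0,0,-1],[0,0,8,0,0,0,-1],[4,0.3,9,0,0,0,-1],[8,0.6,9,0,0,0,-1],[12,0.9,9,0,0,0,-1],[16,1.2,9,0,0,0,-1],[17.5,1.3,9,0,0,0,-1],[17.5,1.3,9,0,0,0,-1],[17.5,1.3,9,0,0,0,-1],[17.5,1.3,9,0,0,0,-1]]])

```text
time_s: 21.5
ee_pos: [0.609, 0.0108, 0.1177]
tool_rot: [0.921, 0.389, -0.001, -0.0]
ft_force: [-0.7, -0.2, -1.3]
finger_gap: 0.0537
```

```bash
python3 - <<'E'
from h import *
look('w10.png',['square_tray'])
E
```

```text
t 21.5 tcp [0.609  0.0108 0.1177] jaw ang -44.2 tilt [-0.002 -0.    -1.   ] gap 0.0537 F [-0.7 -0.2 -1.3]
square_tray 0.88 [256.5 193.7] [0.6117 0.0141]
```

View pics/w10.png

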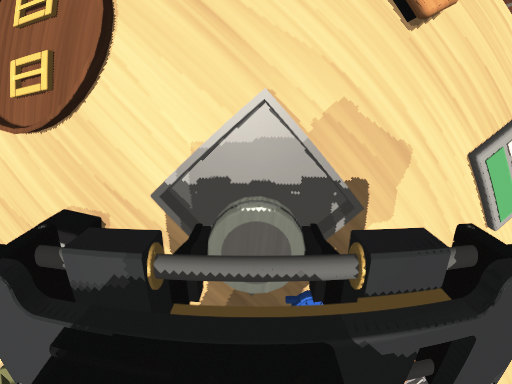

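Call:
servo_tool(series=[[[0.1,0.1,-4,0,0,0,-1],[0.1,0.1,-6.8,0,0,0,-1],[0.1,0.1,-7.9,0,0,0,-1],[0.1,0.1,-8.2,0,0,0,-1],[0.1,0.1,-8.3,0,0,0,-1],[0.1,0.1,-8.3,0,0,0,-1],[0.1,0.1,-8.3,0,0,0,0.45],[0.1,0.1,-8.3,0,0,0,0.45],[0.1,0.1,-8.3,0,0,0,0.45],[0.1,0.1,-8.3,0,0,0,0.45],[0.1,0.1,-6,0,0,0,0.45],[0.1,0.1,-2,0,0,0,0.45],[-3,-0.2,2,0,0,0,0.45],[-7,-0.2,6,0,0,0,0.45],[-11,-0.2,8,0,0,0,0.45],[-15,-0.2,8,0,0,0,0.45],[-17,-0.2,8,0,0,0,0.45],[-17,-0.2,8,0,0,0,0.45]]])

```text
time_s: 23.1
ee_pos: [0.4342, 0.0083, 0.2]
tool_rot: [0.921, 0.389, -0.002, 0.004]
ft_force: [1.7, -0.6, -0.5]
finger_gap: 0.0632
```

```bash
python3 - <<'E'
from h import *
look('w11.png',[])
snap('top','top1.png'); snap('side','side1.png')
E
```

```text
t 23.1 tcp [0.4342 0.0083 0.2   ] jaw ang -44.2 tilt [-0.001 -0.01  -1.   ] gap 0.0632 F [ 1.7 -0.6 -0.5]
```

View pics/w11.png

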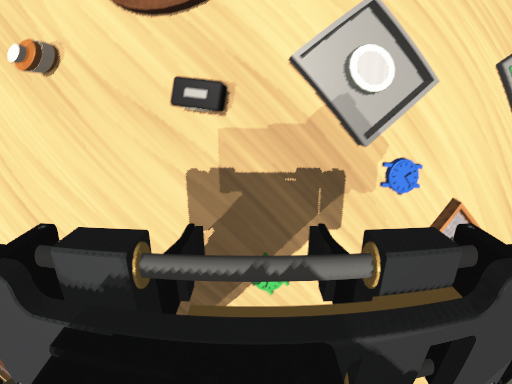

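View pics/top1.png

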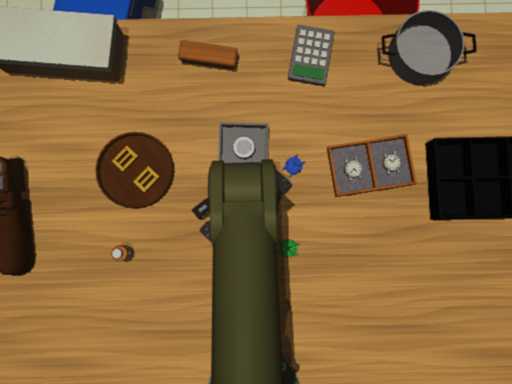

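View pics/side1.png

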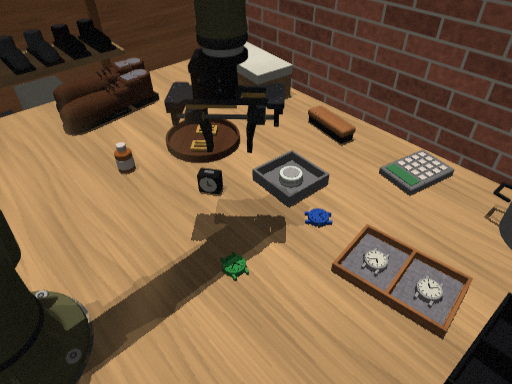

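The three views show a watch dial up in each bay, at (352,168) and (392,161) in the top view. Both buckles lie flat and apart in the dish, at (124,158) and (146,179), and the tin is upright in the square tray at (244,147). The clock, the bottle and both decoys are where they started. I'm handing the job in.

```bash
python3 - <<'E'
from h import *
c,d=np.array([.560,-.3155]),np.radians(98.3)
yd=np.array([np.cos(d),np.sin(d)]);xd=np.array([yd[1],-yd[0]])
for p in [(352.5,168.5),(392,161)]:
    w=pix2world('top',p,.019)[:2]-c; print('watch x,y in tray',np.round([w@xd,w@yd],3))
for p in [(124.5,158.5),(146,179)]: print('buckle r',np.linalg.norm(pix2world('top',p,.016)[:2]-[.563,.289]))
print('tin',pix2world('top',(244,147.5),.028)[:2]-[.611,.011])
print(order.job_done())
E
```

```text
watch x,y in tray [-0.    0.05]
watch x,y in tray [ 0.002 -0.053]
buckle r 0.037900593465571314
buckle r 0.03917654225455266
tin [-0.00038237 -0.00187867]
the job is handed in; nothing more can be done
None
```

The sorting is done and handed in, at about 23 s of the 120 s allowed. The hand-in gave no verdict, so this rests on my own checks.

- **Watches:** one lies dial up in each bay, at about (0, +50) mm and (2, −53) mm in the tray's frame.
- **Buckles:** both lie flat in the dish and apart from each other, each about 38 mm from its centre.
- **Tin:** it stands flat in the square tray, within about 2 mm of the middle.
- **Left alone:** the clock, the bottle and the blue and green look-alike watches show no visible movement.

The gripper was open and clear of everything, and the highest wrist force in any move report was about 5 N.

- **Heights and tilt:** I judged these by eye from the pictures and did not measure them.
- **Disagreements:** the cameras differed by 3 to 5 mm on the watch tray, the dish and one buckle. I used values in between, and the grips and placings came out well. The networks also gave a few wrong labels, which I set aside after checking the pictures.

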